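# Lay a brick slip on the sample board with a spacer-set joint

## Task

A brick-slip sample board stands sloping on its wooden easel, facing right, with a half slip already glued at the far end of the aluminium starter rail. Stand the wooden spacer strip on the rail, up the slope and snug along the joint edge of the half slip; then lay the loose full slip on the board beside it, sitting down on the rail and pushed up square against the spacer. Finally draw the spacer out without shifting the slip, so that an even joint of the spacer's width is left, lay the spacer down on the grey worktop, and leave the other things where they are.

Things in the scene. Friction and masses are not known exactly. Their poses are not given: they have to be found in the camera images.
- worktop: Grey laminate worktop panel, 295 x 880 x 40 mm, lying fixed along the front of the table; everything here stands on it. Origin at the centre of its underside; its top is 40 mm above that, at z = 0.04 m of the world frame.
- board: Plywood board 240 mm wide, sloping at 27 degrees on a small wooden easel; fixed. Origin: on its face at the upper edge of the starter rail, mid-width, 34 mm above the worktop. The board faces right: x runs up the slope (to the left), y along the rail (toward the robot), z out of the face. Face: x -14 to 152 mm. The rail is an aluminium lip at x -3 to 0, y -118 to 118 mm, standing 6 mm out of the face.
- joint_foot (a point): Point on the board's face where the joint edge of the half slip meets the rail (x 0, y -45 mm of the board; axes as the board's). From here, seated, along these axes: the spacer's centre is at x 65, y 6, z 9 mm, its length along x; the laid slip's centre is at x 28.5, y 87, z 12.5 mm, its length along y.
- half_slip (a point): Centre (half-way up its thickness) of the half brick slip glued to the board, brown-red fired clay: 70 mm along the rail, 57 mm up the slope, 25 mm thick. Axes as the board's. It sits on the rail; its joint edge is the face 35 mm toward the board's +y (toward the robot).
- slip_mid (a point): Centre of the loose full brick slip, same fired clay, lying face up on the worktop left or right of the easel: 150 mm long (its x), 57 mm wide (its y), 25 mm thick (its z, up), 0.32 to 0.5 kg, either way round is equal. Held across the 57 mm with the fingertips at least 8 mm above its underside, the fingers clear the rail when it is laid.
- spacer_mid (a point): Centre of the loose spacer, a plain straight wooden strip: 130 mm long (its x), 12 mm wide (its y, the joint width), 18 mm high (its z, up), 30 g, either way round is equal. It starts standing on its 12 mm edge on the worktop, on the other side of the easel from the slip. Set in the joint it reaches 73 mm farther up the slope than the slips, with room for fingers there.
- tape_roll: Roll of cream masking tape, 104 mm across and 25 mm high, lying flat at the back of the worktop, right; leave alone. Origin at the centre of its underside.
- paste_pot: Cream round pot, 75 mm across and 75 mm high, back right corner of the worktop; leave alone. Origin at the centre of its underside.
- dust_brush: Dust brush, dark wooden back and black bristles, 156 x 63 x 44 mm, at the left end of the worktop; leave alone. Origin at the centre of its underside.
- folding_rule: Folded yellow rule, 238 x 16 x 16 mm, lying along the right end of the worktop; leave alone. Origin at the centre of its underside.

How it is judged:
On the way, in this order (a step that is already met when the one before it is completed fails the run):
1. the spacer stands on the rail along the joint edge of the half slip, up the slope (within about 10 mm and 7 degrees: laying the slip may still snug it up) (x of spacer_mid in the frame of board between 0.061 and 0.085 m and y of spacer_mid in the frame of board between -0.0415 and -0.029 m and z of spacer_mid in the frame of board between 0.005 and 0.0135 m and angle between the x axis of spacer_mid and the x axis of board, either way round below 0.12 rad), for 0.2 s.
2. the loose slip lies on the board, on the rail and square against the spacer, with the spacer still in the joint, snug to the half slip (x of slip_mid in the frame of board between 0.0255 and 0.0315 m and y of slip_mid in the frame of board between 0.04 and 0.044 m and z of slip_mid in the frame of board between 0.0095 and 0.0155 m and angle between the x axis of slip_mid and the y axis of board, either way round below 0.035 rad and x of spacer_mid in the frame of board between 0.061 and 0.085 m and y of spacer_mid in the frame of board between -0.0415 and -0.0365 m and z of spacer_mid in the frame of board between 0.005 and 0.0135 m and angle between the x axis of spacer_mid and the x axis of board, either way round below 0.04 rad), for 0.2 s.
At the end, for the whole second after the job is handed in: The loose slip lies flat on the board and on the starter rail (within 3 mm), square within 2 degrees, with a joint of 12 mm to the half slip (within 2 mm); the spacer is out and lies on the worktop; both are at rest (x of slip_mid in the frame of board between 0.0255 and 0.0315 m and y of slip_mid in the frame of board between 0.04 and 0.044 m and z of slip_mid in the frame of board between 0.0095 and 0.0155 m and angle between the x axis of slip_mid and the y axis of board, either way round below 0.035 rad and height (world z) of spacer_mid between 0.042 and 0.054 m and linear speed of each of slip, spacer below 0.01 m/s); the robot touches nothing.
It fails at once if the roll of masking tape is moved more than 20 mm (distance of tape_roll from where it was at the start of the episode above 0.02 m).
It fails at once if the paste pot is moved more than 20 mm (distance of paste_pot from where it was at the start of the episode above 0.02 m).
It fails at once if the dust brush is moved more than 20 mm (distance of dust_brush from where it was at the start of the episode above 0.02 m).
It fails at once if the folding rule is moved more than 20 mm (distance of folding_rule from where it was at the start of the episode above 0.02 m).
It also fails if it takes over 72 s, if anything falls off the work surface, if the arm or the gripper's body presses on something with over 40 N, if the wrist force passes 120 N, or if a joint passes its speed limit or range.

## Robot

A 6-joint arm with a two-finger parallel gripper is mounted at the origin on a cart in front of the work surface, level with it; the furniture and walls round the work are solid. World frame = base frame: x ahead of the robot, y to its left, z up, the work surface at z = 0. Lengths are in m, angles in rad, forces in N, time in s.
With the tool pointing down it reaches from about 0.325 to 0.775 m from the base axis. Payload 5.5 kg.
Tool frame: the origin (TCP) lies between the finger pads; the fingertips stand 8 mm ahead of it and the grasp point (between the pads) lies 11 mm behind it (tcp_to_tips is the distance from the TCP to the fingertips, in m); z points along the fingers, y is the direction in which the jaws open and shut (so a half turn about z gives the same grasp; the last joint's range is limited). The gripper opens to 88 mm and grips with 3 to 60 N. Pads are 20 mm wide; open, the fingers measure 115 mm over their backs; the gripper's body (75 mm by 178 mm) begins 61 mm behind the grasp point.
Start: joints at [1.22, 0.091, 1.231, -0, 1.82, -0.057], TCP at [0.174, 0.574, 0.231] pointing down, gripper open.
Joint ranges: [-2.87, 2.87], [-0.86, 2.18], [0.17, 2.46], [-1.51, 4.65], [0.06, 2.69], [-2.65, 2.65]. Speed limits (rad/s): [2.57, 2.57, 3.01, 3.14, 3.14, 3.14].

## Interface

Orientations are given as a unit quaternion [w, x, y, z].
In Python, from bench import * gives the robot as it stands. Calls block until the motion is done:
- move_to(position, orientation): joint-space move of the TCP to a pose.
- move_l(position, speed=0.15, orientation=None): straight line of the TCP; orientation=None keeps the orientation; speed is the mean speed in m/s.
- movej(angles): joint-space move.
- gripper_open() and close(): open the fingers fully, or close them until they stop; the grip force is fixed at half the most.
- hold(seconds).
- inverse_kinematics(position, orientation): joint angles nearest the present ones, or None.
- state(): the state.
- get_image(name): name is "scene" or "top"; returns a dict with "frame" (420x560x3 uint8, blue, green, red), "depth" (420x560 float32, m along the optical axis (not along the pixel's ray), 0 where there is no reading), "camera_matrix" (3x3 intrinsics, pixels), "view" (4x4, takes a point from world to camera coordinates). Camera axes: x right, y up, looking along -z (the intrinsics and any distortion apply to the point x, -y, -z); pixel columns grow to the right and rows downward; lengths in m; the calibration is good to about 2 mm. A picture is of the moment at which its call begins.
A pose or a line that the arm cannot do raises IKError and nothing moves.
- job_done(): hands the job in, once; it reports no verdict.
The state is a dict: "time": time; "joint_pos": joint angles; "dq": joint speeds; "joint_torque": joint torques, N m; "ee_pos": TCP position; "ee_rot": TCP orientation; "ft_force": force on the tool from outside, world axes, zero at the start; "moment": the same for the moment, N m; "finger_gap": finger opening in m.
Only numpy, scipy, OpenCV 4.12 (cv2) and the standard library are available. Lean on these libraries where they do the work, as an engineer would, in place of code of your own. Each camera call takes 0.05 s, during which the arm holds its last target.

## Working session

There is one attempt and no reset: what is moved stays moved. The work goes in short steps, each a Python script; the robot and the scene stay as the last script left them, time stands still between calls to the robot, and variables do not carry over. Pictures are saved under pics/ and viewed, and the job is handed in when it is done.

```bash
ls; mkdir -p pics; python3 - <<'E'
from bench import *
import cv2,numpy as np
for n in("scene","top"):
    d=get_image(n); cv2.imwrite(f"pics/{n}0.png",d["frame"]); np.savez(f"pics/{n}0.npz",**d)
    print(n,d["camera_matrix"].tolist(),np.round(d["view"],4).tolist())
print(state())
E
```

```text
pics
scene [[382.97784739631555, 0.0, 278.8599050851231], [0.0, 382.97784739631555, 201.21883377811648], [0.0, 0.0, 1.0]] [[0.8722, -0.4891, -0.0034, -0.432], [0.3578, 0.6332, 0.6863, -0.2475], [-0.3336, -0.5998, 0.7273, -0.9616], [0.0, 0.0, 0.0, 1.0]]
top [[399.5833398841942, 0.0, 283.47837464433627], [0.0, 399.5833398841942, 213.37648393103083], [0.0, 0.0, 1.0]] [[0.0067, -0.9999, 0.0133, -0.0258], [0.9974, 0.0077, 0.071, -0.4988], [-0.0711, 0.0127, 0.9974, -1.3378], [0.0, 0.0, 0.0, 1.0]]
{'time': 0.1, 'joint_pos': array([ 1.22028916e+00,  9.17813281e-02,  1.23176310e+00, -9.67251120e-06,
        1.81979533e+00, -5.66824271e-02]), 'dq': array([-1.12154950e-03, -1.99283622e-03, -2.24102196e-03, -2.45694310e-05,
        2.74146452e-03, -1.77531926e-03]), 'joint_torque': array([ 2.13095416e-03, -4.47860634e+01, -4.07566881e+01,  6.98383176e-02,
        2.85368145e-02, -1.22869628e-04]), 'ee_pos': array([0.1736772 , 0.57405074, 0.22962262]), 'ee_rot': array([-1.72033638e-04,  1.46385582e-01,  9.89227223e-01, -8.56459775e-04]), 'ft_force': array([ 0.05261186, -0.69896573,  0.78461303]), 'moment': array([ 0.03108505, -0.00660897, -0.01338207]), 'finger_gap': 0.08770575654899355}
```

View pics/scene0.png

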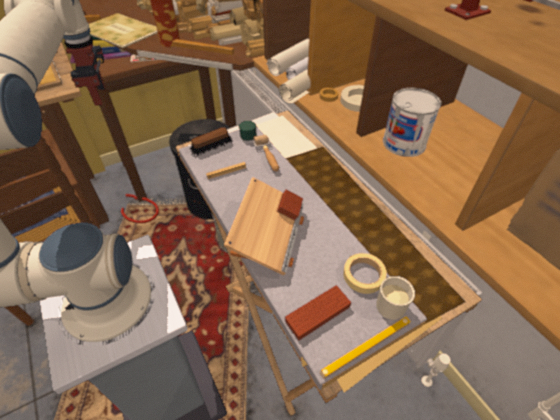

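View pics/top0.png

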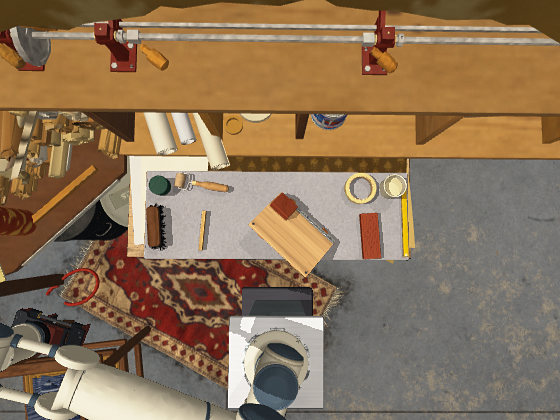

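```bash
python3 - <<'E'
import cv2,numpy as np
d=np.load("pics/top0.npz");f=d["frame"]
cv2.imwrite("pics/topc1.png",cv2.resize(f[180:280,130:290],None,fx=5,fy=5,interpolation=cv2.INTER_CUBIC))
cv2.imwrite("pics/topc2.png",cv2.resize(f[165:275,240:420],None,fx=4.4,fy=4.4,interpolation=cv2.INTER_CUBIC))
d=np.load("pics/scene0.npz");f=d["frame"]
cv2.imwrite("pics/sc1.png",cv2.resize(f[150:280,195:325],None,fx=4.5,fy=4.5,interpolation=cv2.INTER_CUBIC))
E
```

```text
(no output)
```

View pics/topc1.png

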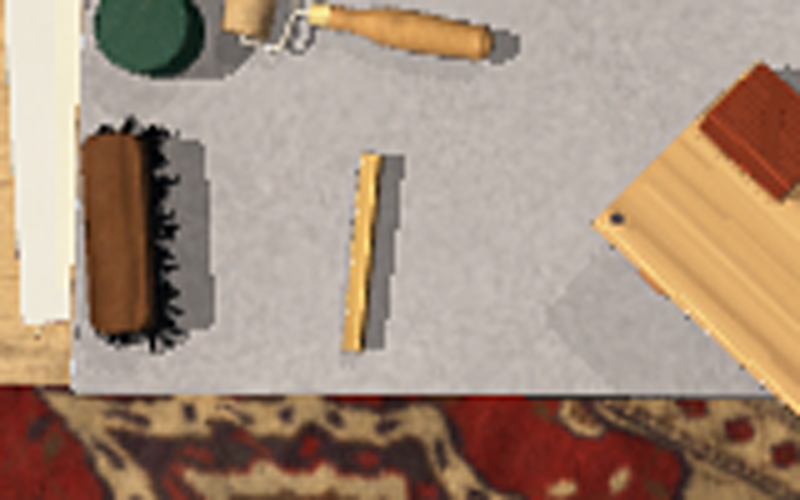

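View pics/topc2.png

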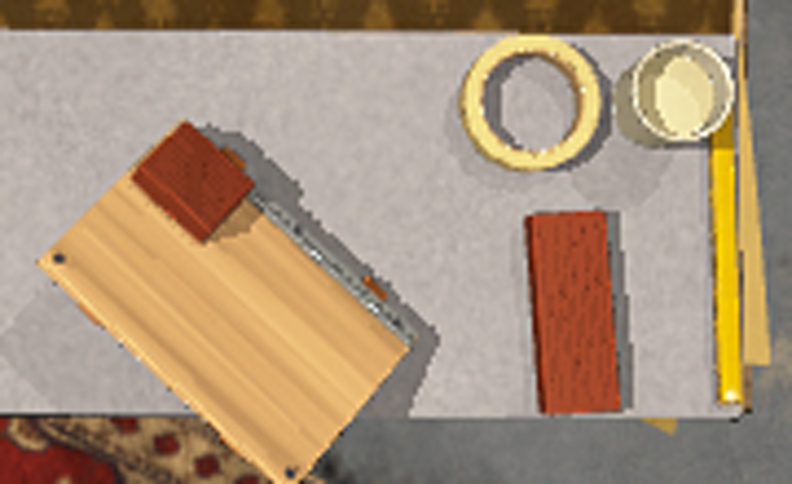

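View pics/sc1.png

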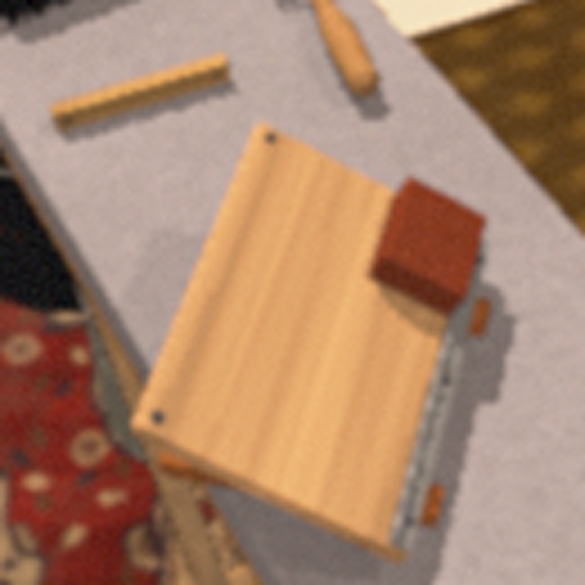

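```bash
cat > vis.py <<'E'
import cv2,numpy as np
from scipy.optimize import least_squares
from scipy.ndimage import map_coordinates,gaussian_filter
from scipy.spatial.transform import Rotation as R
def load(fn): return dict(np.load(fn))
def proj(P,d):
    P=np.atleast_2d(P); V=d["view"]; c=P@V[:3,:3].T+V[:3,3]; K=d["camera_matrix"]
    return np.c_[K[0,0]*c[:,0]/-c[:,2]+K[0,2], K[1,1]*-c[:,1]/-c[:,2]+K[1,2]]
def ray_z(uv,d,z):
    K=d["camera_matrix"];V=d["view"]
    r=np.array([(uv[0]-K[0,2])/K[0,0],-(uv[1]-K[1,2])/K[1,1],-1])
    o=-V[:3,:3].T@V[:3,3]; w=V[:3,:3].T@r
    return o+w*(z-o[2])/w[2]
S=np.sin(np.radians(27));C=np.cos(np.radians(27))
def boardT(p):  # p: x,y,yaw of horizontal up-slope direction
    h=np.array([np.cos(p[2]),np.sin(p[2]),0]);k=np.array([0,0,1.])
    x=C*h+S*k; z=C*k-S*h; y=np.cross(z,x)
    T=np.eye(4);T[:3,:3]=np.c_[x,y,z];T[:3,3]=[p[0],p[1],0.074];return T
def flatT(p,z):
    T=np.eye(4);T[:3,:3]=R.from_euler('z',p[2]).as_matrix();T[:3,3]=[p[0],p[1],z];return T
def chan(d,ch):
    lab=cv2.cvtColor(d["frame"].astype(np.float32)/255,cv2.COLOR_BGR2LAB)
    return gaussian_filter(lab[...,ch],0.7)
def edges_fit(p0,Tf,edges,cams,W=4.0,iters=6,verbose=True):
    # edges: list (A,B,channel,camset)
    p=np.array(p0,float)
    for it in range(iters):
        w=W if it<3 else W/2
        obs=[]
        T=Tf(p)
        for A,B,ch,cs in edges:
            for ci in cs:
                d=cams[ci]; img=chan(d,ch)
                t=np.linspace(.08,.92,25); L=np.outer(1-t,A)+np.outer(t,B)
                W3=L@T[:3,:3].T+T[:3,3]; uv=proj(W3,d)
                e=uv[-1]-uv[0]; n=np.array([-e[1],e[0]])/np.linalg.norm(e)
                s=np.arange(-w,w+.01,.1)
                q=uv[:,None]+s[None,:,None]*n
                pr=map_coordinates(img,[q[...,1],q[...,0]],order=1)
                g=np.abs(np.gradient(pr,axis=1))
                k=g.argmax(1); 
                for i in range(len(t)):
                    lo,hi=max(0,k[i]-10),min(len(s),k[i]+11)
                    gg=g[i,lo:hi]
                    if g[i,k[i]]<0.25 : continue
                    obs.append((L[i],ci,n,uv[i]+n*(gg*s[lo:hi]).sum()/gg.sum(),(ch,A,B)))
        def res(p):
            T=Tf(p);out=[]
            return np.array([ (proj(T[:3,:3]@o[0]+T[:3,3],cams[o[1]])[0]-o[3])@o[2] for o in obs])
        r=least_squares(res,p,loss='soft_l1',f_scale=.5,x_scale=[.01,.01,.02][:len(p)]); p=r.x
    if verbose:
        rr=res(p);print("fit",np.round(p,4),"n",len(obs),"med|r|",np.round(np.median(abs(rr)),2))
        for A,B,ch,cs in edges:
            for ci in cs:
                m=[rr[i] for i,o in enumerate(obs) if o[1]==ci and o[4][1] is A and o[4][2] is B]
                print("  ",A,B,ci,len(m),np.round(np.median(m),2) if m else None)
    return p
def rect(x0,x1,y0,y1,z,ch,cs):
    P=[np.array([x0,y0,z]),np.array([x1,y0,z]),np.array([x1,y1,z]),np.array([x0,y1,z])]
    return [(P[i],P[(i+1)%4],ch,cs) for i in range(4)]
def draw(d,T,edges,fn,roi,s):
    x0,y0,x1,y1=roi
    f=cv2.resize(d["frame"][y0:y1,x0:x1],None,fx=s,fy=s,interpolation=cv2.INTER_CUBIC)
    for A,B,*_ in edges:
        a,b=[(proj(T[:3,:3]@X+T[:3,3],d)[0]-[x0,y0]+.5)*s-.5 for X in(A,B)]
        cv2.line(f,tuple(int(round(v)) for v in a),tuple(int(round(v)) for v in b),(255,0,0),1)
    cv2.imwrite(fn,f)
E
cat > fit0.py <<'E'
from vis import *
cams={"top":load("pics/top0.npz"),"scene":load("pics/scene0.npz")}
t=cams["top"]; f=lambda c,o,s:(o[0]+(c[0]+.5)/s-.5,o[1]+(c[1]+.5)/s-.5)
# spacer
a=ray_z(f((372,155),(130,180),5),t,.058);b=ray_z(f((354,350),(130,180),5),t,.058);print("sp",a,b,np.linalg.norm(a-b))
sp0=[*(a+b)[:2]/2,np.arctan2(*(a-b)[1::-1])]
both=["top","scene"]
for cs in (["top"],["scene"],both):
    e=rect(-.065,.065,-.006,.006,.009,2,cs)
    sp=edges_fit(sp0,lambda p:flatT(p,.049),e,cams,W=2.5,verbose=cs is both);print("spacer",cs,sp)
spE=e
c=[ray_z(f(q,(240,165),4.4),t,.065) for q in((526,213),(604,210),(620,410),(542,412))];print(np.round(c,3))
c=np.array(c);m=c.mean(0);dd=(c[0]+c[1]-c[2]-c[3])
sl0=[m[0],m[1],np.arctan2(dd[1],dd[0])]
for cs in (["top"],["scene"],both):
    e=rect(-.075,.075,-.0285,.0285,.0125,1,cs)
    sl=edges_fit(sl0,lambda p:flatT(p,.0525),e,cams,verbose=cs is both);print("slip",cs,sl)
slE=e
A=ray_z(f((38,262),(240,165),4.4),t,.074+.152*S);B=ray_z(f((300,484),(240,165),4.4),t,.074+.152*S)
print("board",A,B,np.linalg.norm(A-B))
y=(B-A)/np.linalg.norm(B-A); yaw=np.arctan2(y[1],y[0])-np.pi/2; h=np.array([np.cos(yaw),np.sin(yaw),0])
o=(A+B)/2-h*.152*C
for cs in (["top"],["scene"],both):
    P=lambda *a:np.array(a)
    e=[(P(.152,-.12,0),P(.152,.12,0),2,cs),(P(.152,-.12,0),P(.06,-.12,0),2,cs),(P(.152,.12,0),P(-.014,.12,0),2,cs)]
    e+=[(P(.057,-.115,.025),P(.057,-.045,.025),1,cs),(P(.0,-.045,.025),P(.057,-.045,.025),1,cs),(P(0,-.115,.025),P(0,-.045,.025),1,cs),(P(0,-.115,.025),P(.057,-.115,.025),1,cs)]
    if "top" in cs: e+=[(P(.057,-.115,0.0),P(.057,-.045,0.0),1,["top"])]; 
    bd=edges_fit([o[0],o[1],yaw],boardT,e,cams,W=3,verbose=True);print("board",cs,bd)
np.savez("poses.npz",sp=sp,sl=sl,bd=bd)
draw(cams["top"],boardT(bd),e,"pics/o_top.png",(240,165,340,285),5)
draw(cams["scene"],boardT(bd),e,"pics/o_sc.png",(205,160,325,280),5)
E
python3 fit0.py
```

```text
sp [0.50323275 0.23950816 0.058     ] [0.37555341 0.24856357 0.058     ] 0.1280000523738384
spacer ['top'] [ 0.43988754  0.24585121 -0.07638084]
spacer ['scene'] [ 0.43910957  0.25109759 -0.08329462]
fit [ 0.4395  0.2456 -0.0752] n 200 med|r| 0.2
   [-0.065 -0.006  0.009] [ 0.065 -0.006  0.009] top 25 0.08
   [-0.065 -0.006  0.009] [ 0.065 -0.006  0.009] scene 25 -0.36
   [ 0.065 -0.006  0.009] [0.065 0.006 0.009] top 25 -0.01
   [ 0.065 -0.006  0.009] [0.065 0.006 0.009] scene 25 0.24
   [0.065 0.006 0.009] [-0.065  0.006  0.009] top 25 -0.13
   [0.065 0.006 0.009] [-0.065  0.006  0.009] scene 25 0.19
   [-0.065  0.006  0.009] [-0.065 -0.006  0.009] top 25 0.35
   [-0.065  0.006  0.009] [-0.065 -0.006  0.009] scene 25 -0.15
spacer ['top', 'scene'] [ 0.43948022  0.24556194 -0.07518127]
[[ 0.499 -0.27   0.065]
 [ 0.501 -0.328  0.065]
 [ 0.353 -0.339  0.065]
 [ 0.351 -0.281  0.065]]
slip ['top'] [ 0.42516935 -0.30411808  0.0712958 ]
slip ['scene'] [ 0.42353944 -0.31143791  0.06042591]
fit [ 0.4244 -0.3079  0.0533] n 200 med|r| 0.6
   [-0.075  -0.0285  0.0125] [ 0.075  -0.0285  0.0125] 
[... 2082 characters left out ...]
0.   ] top 25 0.19
   [0.152 0.12  0.   ] [-0.014  0.12   0.   ] scene 25 -1.04
   [ 0.057 -0.115  0.025] [ 0.057 -0.045  0.025] top 10 1.12
   [ 0.057 -0.115  0.025] [ 0.057 -0.045  0.025] scene 25 -0.65
   [ 0.    -0.045  0.025] [ 0.057 -0.045  0.025] top 25 -0.25
   [ 0.    -0.045  0.025] [ 0.057 -0.045  0.025] scene 25 -0.3
   [ 0.    -0.115  0.025] [ 0.    -0.045  0.025] top 25 0.06
   [ 0.    -0.115  0.025] [ 0.    -0.045  0.025] scene 25 0.01
   [ 0.    -0.115  0.025] [ 0.057 -0.115  0.025] top 25 -0.14
   [ 0.    -0.115  0.025] [ 0.057 -0.115  0.025] scene 25 0.46
   [ 0.057 -0.115  0.   ] [ 0.057 -0.045  0.   ] top 25 0.59
board ['top', 'scene'] [ 0.47659097 -0.09243399 -3.88954916]
```

```bash
cat > fit1.py <<'E'
from vis import *
def silh(T,x0,x1,y0,y1,zb,zt,ch,cams,cs,skip=()):
    out=[]
    for ci in cs:
        V=cams[ci]["view"];o=-V[:3,:3].T@V[:3,3]; o=T[:3,:3].T@(o-T[:3,3])
        for nm,vis,a,b in(("x1",o[0]>x1,(x1,y0),(x1,y1)),("x0",o[0]<x0,(x0,y0),(x0,y1)),("y1",o[1]>y1,(x0,y1),(x1,y1)),("y0",o[1]<y0,(x0,y0),(x1,y0))):
            if vis and nm in skip: continue
            z=zb if vis else zt
            out.append((np.array([*a,z]),np.array([*b,z]),ch,[ci]))
    return out
def fit_spacer(cams,p0,cs,**k):
    return edges_fit(p0,lambda p:flatT(p,.049),silh(flatT(p0,.049),-.065,.065,-.006,.006,-.009,.009,2,cams,cs),cams,**k)
def fit_slip(cams,p0,cs,**k):
    return edges_fit(p0,lambda p:flatT(p,.0525),silh(flatT(p0,.0525),-.075,.075,-.0285,.0285,-.0125,.0125,1,cams,cs),cams,**k)
def fit_board(cams,p0,cs,**k):
    T=boardT(p0);P=lambda *a:np.array(a)
    e=silh(T,0,.057,-.115,-.045,0,.025,1,cams,cs,skip=("x0",))
    e+=[(P(.152,-.12,0),P(.152,.12,0),2,cs),(P(.152,-.12,0),P(.06,-.12,0),2,cs),(P(.152,.12,0),P(-.014,.12,0),2,cs)]
    return edges_fit(p0,boardT,e,cams,**k),e
if __name__=="__main__":
    cams={"top":load("pics/top0.npz"),"scene":load("pics/scene0.npz")}
    for n in cams:
        V=cams[n]["view"];print(n,-V[:3,:3].T@V[:3,3])
    for cs in(["top"],["scene"],["top","scene"]):
        v=len(cs)==2
        sp=fit_spacer(cams,[.4395,.2456,-.075],cs,W=2.5,verbose=v)
        sl=fit_slip(cams,[.4244,-.3065,.065],cs,W=3,verbose=v)
        bd,e=fit_board(cams,[.4766,-.0925,-3.8895],cs,W=2.5,verbose=v)
        print(cs,sp,sl,bd)
    np.savez("poses.npz",sp=sp,sl=sl,bd=bd)
    draw(cams["top"],boardT(bd),e[:],"pics/o_top.png",(240,165,340,285),5)
    draw(cams["scene"],boardT(bd),e,"pics/o_sc.png",(205,160,325,280),5)
E
python3 fit1.py
```

```text
top [ 0.40252512 -0.00489728  1.37003749]
scene [ 0.14455304 -0.63139522  0.86769407]
['top'] [ 0.440121    0.24743565 -0.07814059] [ 0.42537662 -0.30655572  0.07026293] [ 0.47648751 -0.09211911 -3.89752941]
['scene'] [ 0.44107518  0.24580595 -0.07949844] [ 0.42735951 -0.3063567   0.06862095] [ 0.47616739 -0.09429407 -3.89624848]
fit [ 0.4403  0.2466 -0.0784] n 200 med|r| 0.3
   [ 0.065 -0.006  0.009] [0.065 0.006 0.009] top 25 0.22
   [-0.065 -0.006  0.009] [-0.065  0.006  0.009] top 25 -0.18
   [-0.065  0.006  0.009] [0.065 0.006 0.009] top 25 -0.21
   [-0.065 -0.006 -0.009] [ 0.065 -0.006 -0.009] top 25 0.53
   [ 0.065 -0.006  0.009] [0.065 0.006 0.009] scene 25 0.32
   [-0.065 -0.006 -0.009] [-0.065  0.006 -0.009] scene 25 -0.62
   [-0.065  0.006  0.009] [0.065 0.006 0.009] scene 25 -0.34
   [-0.065 -0.006 -0.009] [ 0.065 -0.006 -0.009] scene 25 0.03
fit [ 0.4257 -0.3065  0.0697] n 200 med|r| 0.48
   [ 0.075  -0.0285  0.0125] [0.075  0.0285 0.0125] top 25 0.29
   [-0.075  -0.0285  0.0125] [-0.075   0.0285  0.0125] top 25 -0.06
   [-0.075   0.0285 -0.0125] [ 0.075   0.0285 -0.0125
[... 688 characters left out ...]
 0.   ] scene 24 0.73
   [ 0.    -0.115  0.025] [ 0.    -0.045  0.025] scene 25 -0.22
   [ 0.    -0.045  0.   ] [ 0.057 -0.045  0.   ] scene 25 -0.78
   [ 0.    -0.115  0.025] [ 0.057 -0.115  0.025] scene 25 0.49
   [ 0.152 -0.12   0.   ] [0.152 0.12  0.   ] top 25 -0.75
   [ 0.152 -0.12   0.   ] [0.152 0.12  0.   ] scene 25 0.06
   [ 0.152 -0.12   0.   ] [ 0.06 -0.12  0.  ] top 25 -0.1
   [ 0.152 -0.12   0.   ] [ 0.06 -0.12  0.  ] scene 25 -0.28
   [0.152 0.12  0.   ] [-0.014  0.12   0.   ] top 25 0.13
   [0.152 0.12  0.   ] [-0.014  0.12   0.   ] scene 25 -0.77
['top', 'scene'] [ 0.44030474  0.2466217  -0.07841075] [ 0.42574161 -0.30651175  0.0697455 ] [ 0.47702316 -0.09278079 -3.89201224]
```

View pics/o_top.png

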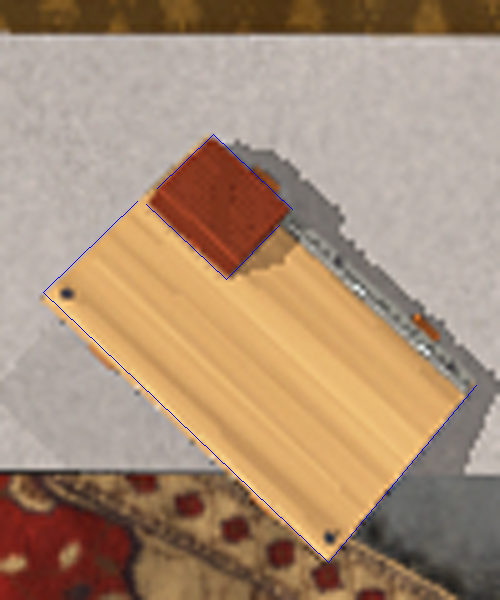

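View pics/o_sc.png

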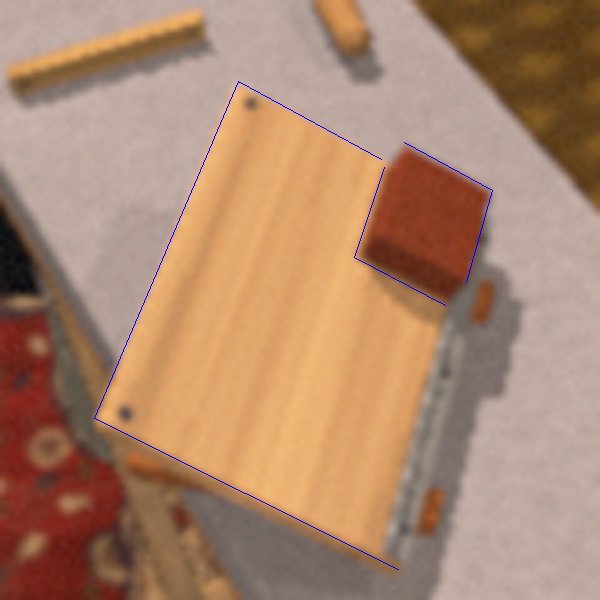

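```bash
cat > h.py <<'E'
from bench import *
import numpy as np
from vis import boardT,flatT
from scipy.spatial.transform import Rotation as R
BD=np.array([.4766,-.0928,-3.8955]); TB=boardT(BD)
SP=np.array([.4403,.2466,-.0784]); SL=np.array([.4257,-.3065,.0697])
def q(Rm): x,y,z,w=R.from_matrix(Rm).as_quat(); return [w,x,y,z]
def frame(yax,zax): 
    z=np.array(zax)/np.linalg.norm(zax);y=np.array(yax)-z*(np.array(yax)@z);y/=np.linalg.norm(y)
    return np.c_[np.cross(y,z),y,z]
def bp(x,y,z): return TB[:3,:3]@np.array([x,y,z])+TB[:3,3]   # board mm? m
bx,by,bz=TB[:3,:3].T
TIP=.008
def inb(p): return TB[:3,:3].T@(np.array(p)-TB[:3,3])
def st(msg=""):
    s=state(); print(msg,"t%.2f"%s["time"],"tcp",np.round(s["ee_pos"],4),"board",np.round(inb(s["ee_pos"])*1e3,1),"F",np.round(s["ft_force"],1),"Fb",np.round(TB[:3,:3].T@s["ft_force"],1),"gap %.4f"%s["finger_gap"]); return s
E
python3 - <<'E'
from h import *
st()
print("origin",TB[:3,3],"bx",bx,"by",by,"bz",bz)
for sg in(1,-1):
    print("SIGN",sg)
    sx=np.array([np.cos(SP[2]),np.sin(SP[2]),0]);sy=np.array([-sx[1],sx[0],0])
    g=np.array([SP[0],SP[1],.052])
    for e in(1,-1): print("sp pick",e,inverse_kinematics(list(g+e*sx*.032),q(frame(sg*sy,[0,0,-1]))))
    print("sp place",inverse_kinematics(list(bp(.097,-.039,.012)),q(frame(sg*by,-bz))))
    lx=np.array([np.cos(SL[2]),np.sin(SL[2]),0]);ly=np.array([-lx[1],lx[0],0])
    print("sl pick",inverse_kinematics([SL[0],SL[1],.058],q(frame(sg*ly,[0,0,-1]))))
    print("sl place",inverse_kinematics(list(bp(.0285,.042,.018)),q(frame(sg*bx,-bz))))
    print("sl place hi",inverse_kinematics(list(bp(.0285,.042,.1)),q(frame(sg*bx,-bz))))
E
```

```text
t0.10 tcp [0.1737 0.5741 0.2296] board [ 674.1 -278.8 -168.8] F [ 0.1 -0.7  0.8] Fb [-0.1  0.5  0.9] gap 0.0877
origin [ 0.4766 -0.0928  0.074 ] bx [-0.64956148  0.60988729  0.4539905 ] by [-0.68449251 -0.72901989  0.        ] bz [ 0.3309681  -0.3107531   0.89100652]
SIGN 1
sp pick 1 [ 4.13090908e-01 -5.32544266e-02  1.69441781e+00 -4.44089210e-16
  1.50042927e+00 -1.07930542e+00]
sp pick -1 [ 4.76576305e-01 -2.02224257e-01  1.83057011e+00 -4.44089210e-16
  1.51324680e+00 -1.01582002e+00]
sp place [-0.26333175  0.02535574  1.54528185  0.2356128   1.98295604  2.11086321]
sl pick [-6.88878615e-01 -7.63673900e-02  1.70563142e+00 -4.44089210e-16
  1.51232863e+00 -2.32937494e+00]
sl place None
sl place hi None
SIGN -1
sp pick 1 [ 4.13090908e-01 -5.32544266e-02  1.69441781e+00 -4.44089210e-16
  1.50042927e+00  2.06228723e+00]
sp pick -1 [ 4.76576305e-01 -2.02224257e-01  1.83057011e+00 -4.44089210e-16
  1.51324680e+00  2.12577263e+00]
sp place [-0.26333175  0.02535574  1.54528185  0.2356128   1.98295604 -1.03072945]
sl pick [-6.88878615e-01 -7.63673900e-02  1.70563142e+00 -4.44089210e-16
  1.51232863e+00  8.12217712e-01]
sl place [-0.43564988  0.09449544  1.5196667   0.15504979  1.97377436  0.34674671]
sl place hi [-0.4543166   0.15821468  1.32020382  0.1568534   2.11076753  0.34970132]
```

```bash
python3 - <<'E'
from h import *
sx=np.array([np.cos(SP[2]),np.sin(SP[2]),0]);sy=np.array([-sx[1],sx[0],0])
Q=q(frame(sy,[0,0,-1])); g=np.array([SP[0],SP[1],.051])-.035*sx
move_to(list(g+[0,0,.09]),Q); st()
move_l(list(g),speed=.1); st("down")
close(); st("closed")
move_l(list(g+[0,0,.10]),speed=.2); st("up")
import cv2
for n in("scene","top"):
    d=get_image(n); cv2.imwrite(f"pics/{n}1.png",d["frame"]); np.savez(f"pics/{n}1.npz",**d)
f=cv2.imread("pics/scene1.png"); cv2.imwrite("pics/s1c.png",cv2.resize(f[90:260,140:330],None,fx=4,fy=4))
E
```

```text
t1.62 tcp [0.4053 0.2501 0.1414] board [ 286.  -201.2  -70.1] F [ 1.1 -0.2 -0.5] Fb [-1.1 -0.6 -0. ] gap 0.0877
down t2.67 tcp [0.4059 0.2496 0.0518] board [ 244.7 -201.2 -149.6] F [-1.  -0.6  0.6] Fb [0.6 1.1 0.4] gap 0.0879
closed t3.82 tcp [0.4054 0.2493 0.051 ] board [ 244.5 -200.7 -150.4] F [-0.3 -0.6  0.2] Fb [-0.1  0.6  0.3] gap 0.0116
up t4.47 tcp [0.4051 0.2492 0.1499] board [ 289.4 -200.4  -62.3] F [ 0.3 -1.5 -1. ] Fb [-1.5  0.9 -0.3] gap 0.0116
```

View pics/s1c.png

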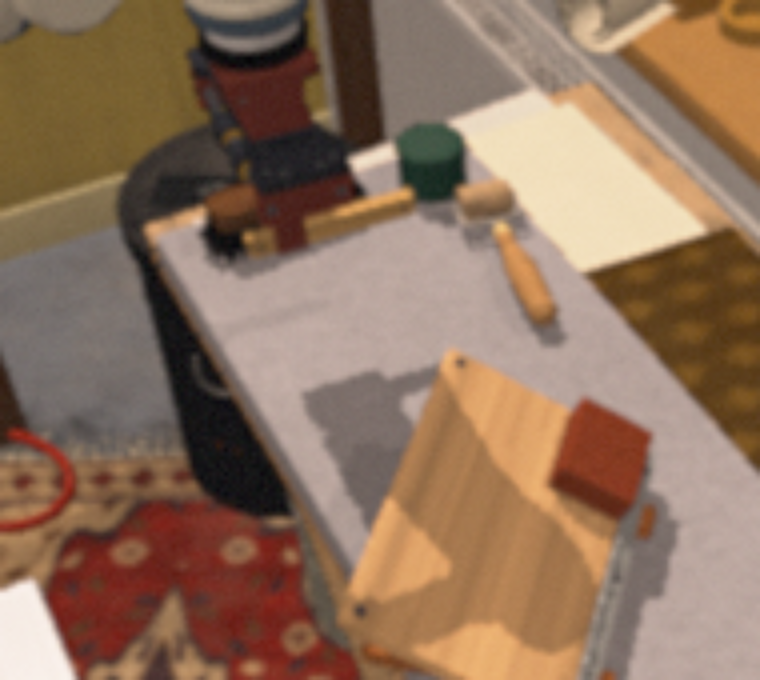

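```bash
cat >> h.py <<'E'
def favg(n=4):
    F=[]
    for _ in range(n): hold(.02); F.append(TB[:3,:3].T@state()["ft_force"])
    return np.mean(F,0)
CMD=None
def guarded(cmd,axis,dist,thr,step=.001,speed=.02):
    """cmd: commanded board-frame TCP; move along board axis index (signed dist) until force change opposes by thr"""
    cmd=np.array(cmd,float); f0=favg(6); sgn=np.sign(dist); n=int(round(abs(dist)/step)); f=f0;log=[]
    for i in range(n):
        cmd[axis]+=sgn*step; move_l(list(bp(*cmd)),speed=speed); f=favg(3)
        df=f-f0; log.append(round(float(-sgn*df[axis]),1))
        if -sgn*df[axis]>thr: break
    print("guarded ax",axis,"cmd",np.round(cmd*1e3,1),"act",np.round(inb(state()["ee_pos"])*1e3,1),"dF",np.round(f-f0,1),"log",log,"t%.2f"%state()["time"]); return cmd
E
python3 - <<'E'
from h import *
Q=q(frame(-by,-bz))
move_to(list(bp(.106,-.032,.09)),Q); st("above")
move_l(list(bp(.106,-.032,.018)),speed=.15); st("low")
import cv2
for n in("scene","top"):
    d=get_image(n); cv2.imwrite(f"pics/{n}2.png",cv2.resize(d["frame"][150:290,200:340],None,fx=4,fy=4))
c=guarded([.106,-.032,.018],2,-.009,2.5)
np.save("cmd.npy",c); st()
E
```

```text
above t5.70 tcp [ 0.4594 -0.0319  0.2019] board [106.4 -32.6  89.4] F [-0.6 -0.2 -1.1] Fb [-0.2  0.5 -1.1] gap 0.0115
low t6.33 tcp [ 0.4358 -0.0098  0.139 ] board [106.6 -32.6  18.6] F [ 0.2 -0.6  1.1] Fb [0.  0.3 1.2] gap 0.0115
guarded ax 2 cmd [106. -32.  11.] act [106.  -32.   11.6] dF [1.3 0.5 4. ] log [-0.0, -0.3, -0.0, -0.6, -0.0, -0.4, 4.0] t8.63
 t8.63 tcp [ 0.4335 -0.0084  0.1324] board [106.  -32.   11.6] F [ 0.2 -1.6  3.7] Fb [0.5 1.  3.9] gap 0.0120
```

View pics/scene2.png

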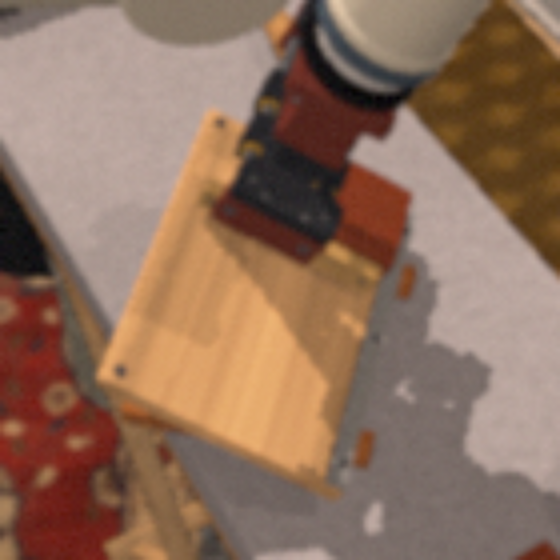

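View pics/top2.png

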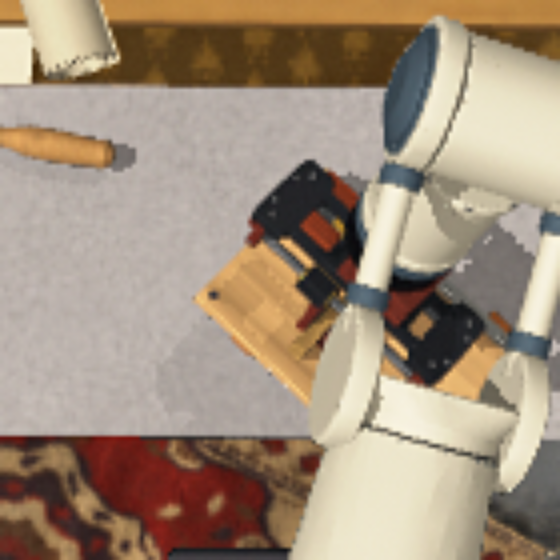

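```bash
python3 - <<'E'
from h import *
c=np.load("cmd.npy"); c[2]+=.0008; move_l(list(bp(*c)),speed=.02)
c=guarded(c,0,-.012,3.5)
c[0]+=.0007; move_l(list(bp(*c)),speed=.02)
c=guarded(c,1,-.012,3.5)
np.save("cmd.npy",c); st()
E
```

```text
guarded ax 0 cmd [ 97.  -32.   11.8] act [ 98.3 -32.   11.9] dF [ 7.6  0.5 -0.4] log [-0.1, 0.4, 0.3, 0.5, -0.0, 0.3, -0.3, 2.8, 7.6] t11.68
guarded ax 1 cmd [ 97.7 -35.   11.8] act [ 98.3 -34.   11.6] dF [ 0.8  4.2 -0.2] log [1.5, 2.9, 4.2] t12.93
 t12.93 tcp [ 0.4398 -0.0117  0.129 ] board [ 98.3 -34.   11.6] F [-7.4  1.1  3.9] Fb [7.2 4.3 0.7] gap 0.0120
```

```bash
python3 - <<'E'
from h import *
c=np.load("cmd.npy"); c[0]+=.0018; c[1]+=.002; c[2]+=.0003; move_l(list(bp(*c)),speed=.02); st()
c=guarded(c,1,-.012,5)
np.save("cmd.npy",c); st()
import cv2
for n in("scene","top"):
    d=get_image(n); cv2.imwrite(f"pics/{n}3.png",cv2.resize(d["frame"][180:260,240:340],None,fx=6,fy=6,interpolation=cv2.INTER_CUBIC))
E
```

```text
t13.22 tcp [ 0.439  -0.0121  0.1298] board [ 99.  -33.1  12.2] F [ 0.7  1.  -0.2] Fb [ 0.1 -1.2 -0.3] gap 0.0119
guarded ax 1 cmd [ 99.5 -40.   12.1] act [ 99.5 -39.4  12.1] dF [0.4 5.1 0.6] log [0.2, -0.2, -0.4, 0.1, 0.1, 0.6, 5.1] t15.42
 t15.42 tcp [ 0.4429 -0.0071  0.1299] board [ 99.5 -39.4  12.1] F [-3.6 -4.2  0.6] Fb [0.  5.5 0.6] gap 0.0116
```

View pics/scene3.png

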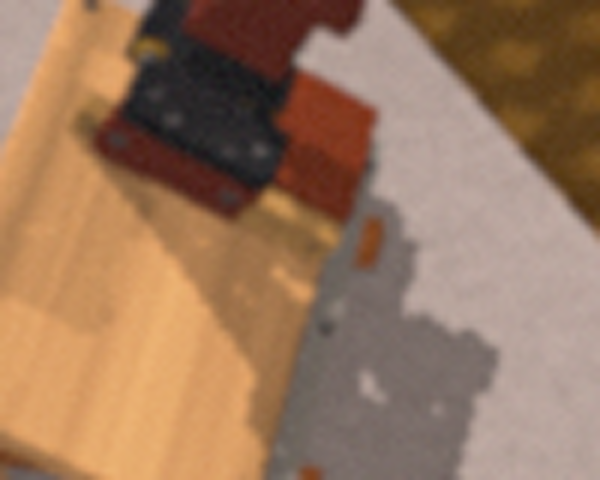

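```bash
python3 - <<'E'
from h import *
c=np.load("cmd.npy"); c[0]=.0985; c[1]=-.0395; c[2]=.0115; move_l(list(bp(*c)),speed=.02); st()
gripper_open(); st("open")
np.save("spcmd.npy",c)
c[2]+=.10; move_l(list(bp(*c)),speed=.2); st()
# go to above slip
lx=np.array([np.cos(SL[2]),np.sin(SL[2]),0]);ly=np.array([-lx[1],lx[0],0])
move_to([SL[0],SL[1],.17],q(frame(-ly,[0,0,-1]))); st()
import cv2
for n in("scene","top"):
    d=get_image(n); np.savez(f"pics/{n}4.npz",**d); cv2.imwrite(f"pics/{n}4.png",cv2.resize(d["frame"][165:285,230:350],None,fx=5,fy=5,interpolation=cv2.INTER_CUBIC)); cv2.imwrite(f"pics/{n}4f.png",d["frame"])
E
```

```text
t15.77 tcp [ 0.4432 -0.0076  0.1291] board [ 98.7 -39.3  11.6] F [-4.3 -2.8  2.2] Fb [2.1 5.  1.4] gap 0.0118
open t17.00 tcp [ 0.4435 -0.0075  0.129 ] board [ 98.5 -39.5  11.5] F [ 0.9 -0.   0.5] Fb [-0.4 -0.6  0.7] gap 0.0881
 t17.65 tcp [ 0.4764 -0.0385  0.2172] board [ 98.3 -39.5 110.6] F [-0.8 -0.9 -0. ] Fb [-0.1  1.2  0. ] gap 0.0876
 t19.26 tcp [ 0.4257 -0.306   0.1696] board [-53.6 190.2 134.6] F [ 1.8 -0.2 -0.4] Fb [-1.5 -1.1  0.3] gap 0.0879
```

View pics/scene4.png

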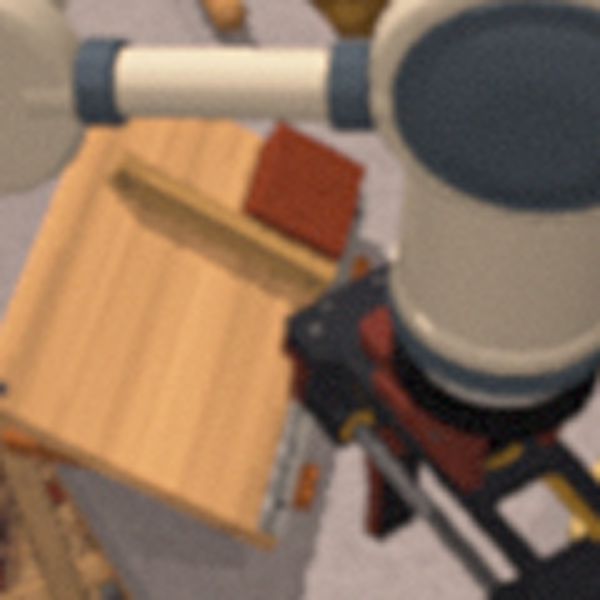

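View pics/scene4f.png

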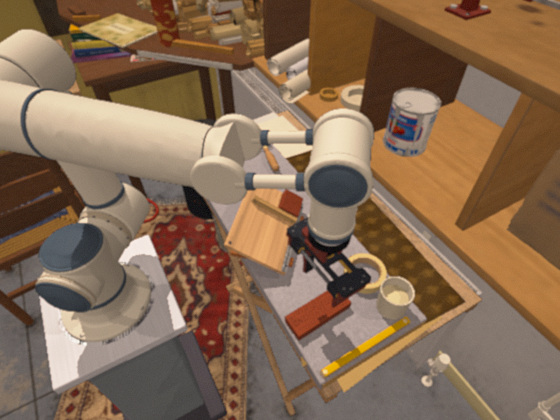

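View pics/top4f.png

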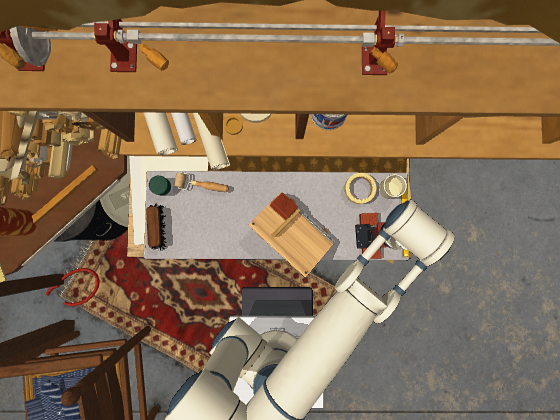

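```bash
python3 - <<'E'
from h import *
move_l([SL[0],SL[1],.0575],speed=.12); st()
close(); st("closed")
move_l([SL[0],SL[1],.17],speed=.2); st("up")
Q=q(frame(-bx,-bz))
move_to(list(bp(.034,.052,.12)),Q); st("above")
move_l(list(bp(.034,.052,.025)),speed=.15); st("low")
c=guarded([.034,.052,.025],2,-.010,4)
np.save("cmd2.npy",c); st()
import cv2
for n in("scene","top"):
    d=get_image(n); cv2.imwrite(f"pics/{n}5.png",cv2.resize(d["frame"][165:285,230:350],None,fx=5,fy=5,interpolation=cv2.INTER_CUBIC))
E
```

```text
t20.45 tcp [ 0.4262 -0.3069  0.0585] board [-104.8  190.6   36.1] F [-0.2 -0.4  0.3] Fb [0.1 0.4 0.3] gap 0.0877
closed t21.03 tcp [ 0.4258 -0.3066  0.0577] board [-104.8  190.7   35.1] F [-0.5 -0.2  1.8] Fb [1.  0.5 1.5] gap 0.0567
up t21.75 tcp [ 0.4252 -0.3061  0.1681] board [-54.  190.7 133.2] F [-0.9 -0.2 -3.9] Fb [-1.3  0.8 -3.7] gap 0.0569
above t22.44 tcp [ 0.4585 -0.1478  0.1948] board [ 33.1  52.5 118.7] F [ 0.4 -0.9 -3. ] Fb [-2.1  0.4 -2.2] gap 0.0571
low t23.23 tcp [ 0.4275 -0.1185  0.1128] board [33.9 52.3 26.2] F [-0.6 -0.8 -3.1] Fb [-1.5  1.  -2.7] gap 0.0567
guarded ax 2 cmd [34. 52. 18.] act [34.  51.9 18.8] dF [ 0.2 -0.6  6.2] log [0.1, -0.1, -0.3, -0.4, -0.3, 0.2, 6.2] t25.43
 t25.43 tcp [ 0.4252 -0.1158  0.1062] board [34.  51.9 18.8] F [ 2.6 -1.6  2.7] Fb [-1.4 -0.6  3.7] gap 0.0567
```

View pics/scene5.png

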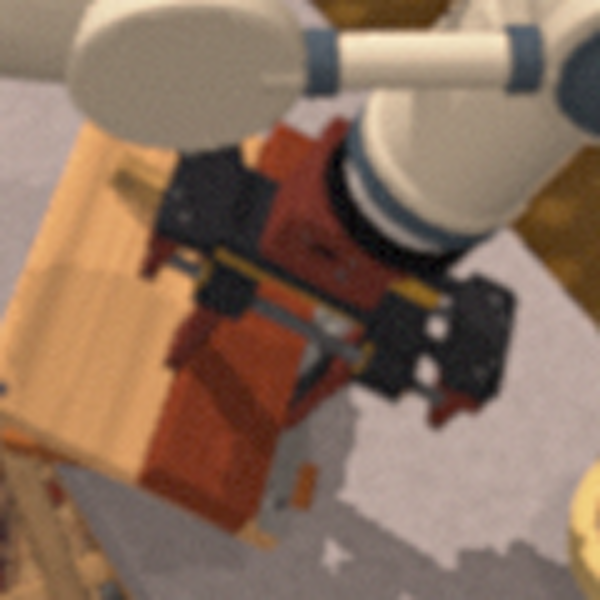

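```bash
python3 - <<'E'
from h import *
c=np.load("cmd2.npy"); c[2]+=.0012; move_l(list(bp(*c)),speed=.02)
c=guarded(c,0,-.009,4)
c[0]+=.0012; move_l(list(bp(*c)),speed=.02); hold(.1); st()
c=guarded(c,1,-.016,6)
np.save("cmd2.npy",c); st()
E
```

```text
guarded ax 0 cmd [26.  52.  19.2] act [26.9 52.  19.2] dF [ 6.2  2.2 -0.7] log [0.8, -0.0, -0.3, -0.4, 0.0, -0.1, 1.6, 6.2] t28.27
 t28.62 tcp [ 0.4297 -0.1201  0.1034] board [27.2 52.  19.2] F [-1.3  1.4 -1.4] Fb [ 1.1 -0.2 -2.2] gap 0.0568
guarded ax 1 cmd [27.2 40.  19.2] act [27.2 41.5 19.3] dF [1.7 8.4 0.2] log [1.4, 1.2, 0.9, 0.8, 0.8, 1.0, 1.7, 1.8, 1.6, 1.8, 5.0, 8.4] t32.33
 t32.33 tcp [ 0.4369 -0.1124  0.1036] board [27.2 41.5 19.3] F [-7.8 -3.1  0.1] Fb [ 3.2  7.6 -1.6] gap 0.0566
```

```bash
python3 - <<'E'
from h import *
c=np.load("cmd2.npy"); c[0]=.0267; c[1]=.0408; c[2]=.0178; move_l(list(bp(*c)),speed=.02); hold(.15); st("pressed")
np.save("slcmd.npy",c)
c[2]=.0184; move_l(list(bp(*c)),speed=.02)
gripper_open(); st("open")
c[2]+=.09; move_l(list(bp(*c)),speed=.2); 
move_to([.33,-.33,.25],q(frame(-bx,[0,0,-1]))); st()
import cv2
for n in("scene","top"):
    d=get_image(n); np.savez(f"pics/{n}6.npz",**d); cv2.imwrite(f"pics/{n}6.png",cv2.resize(d["frame"][165:285,230:350],None,fx=5,fy=5,interpolation=cv2.INTER_CUBIC))
E
```

```text
pressed t32.73 tcp [ 0.4368 -0.1123  0.1031] board [27.2 41.5 18.9] F [-7.1 -2.4  4.8] Fb [5.3 6.6 2.6] gap 0.0563
open t33.64 tcp [ 0.4375 -0.112   0.1025] board [26.7 40.8 18.4] F [ 0.5  0.  -0.1] Fb [-0.4 -0.4  0. ] gap 0.0880
 t35.20 tcp [ 0.3303 -0.3292  0.2487] board [ 30.2 272.5 180.7] F [0.5 0.4 0.6] Fb [ 0.2 -0.6  0.5] gap 0.0879
```

View pics/scene6.png

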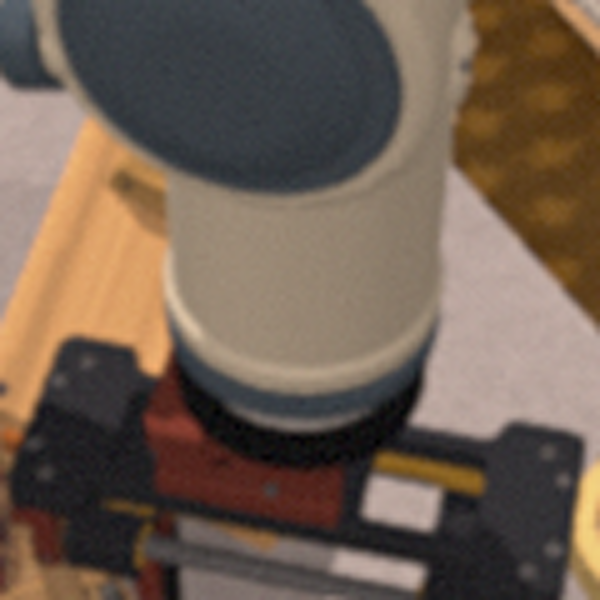

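View pics/top6.png

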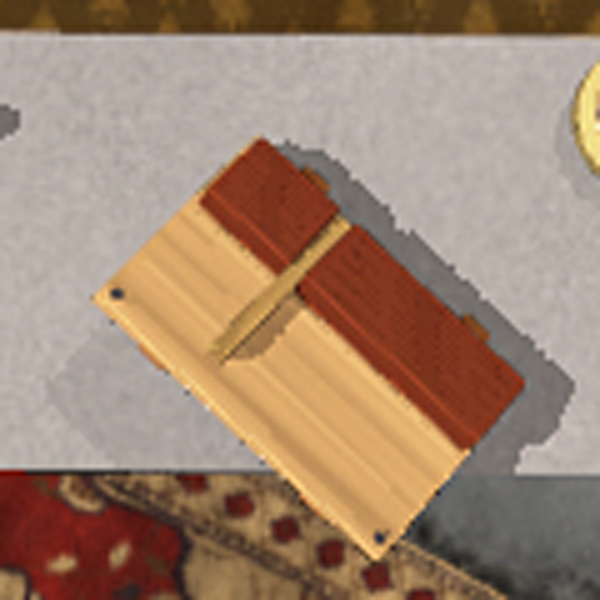

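```bash
cat > chk.py <<'E'
from vis import *
import sys
BD=[.4766,-.0928,-3.8955]
def run(n,which=("slip","half","spacer"),cam="top"):
    cams={cam:load(f"pics/{cam}{n}.npz")}; TB=boardT(BD); P=lambda *a:np.array(a)
    def Tf0(z): 
        return lambda p: TB@flatT(p,z)
    from fit1 import silh
    out={}
    if "slip" in which:
        e=silh(TB,-.0285+.0285,.057,-.033,.117,0,.025,1,cams,[cam],skip=("x0",))
        e=[(A-P(.0285,.042,0),B-P(.0285,.042,0),c,s) for A,B,c,s in e]
        out["slip"]=edges_fit([.0285,.042,0],Tf0(0),e,cams,W=2.5)
    if "half" in which:
        e=silh(TB,0,.057,-.115,-.045,0,.025,1,cams,[cam],skip=("x0",))
        e=[(A-P(.0285,-.08,0),B-P(.0285,-.08,0),c,s) for A,B,c,s in e]
        out["half"]=edges_fit([.0285,-.08,0],Tf0(0),e,cams,W=2.5)
    if "spacer" in which:
        o=P(.065,-.039,0)
        L=[(P(.062,-.045,.018)-o,P(.13,-.045,.018)-o,0,[cam]),(P(.062,-.033,.018)-o,P(.13,-.033,.018)-o,0,[cam])]
        L=[(P(.005,-.045,.018)-o,P(.055,-.045,.018)-o,1,[cam]),(P(.005,-.033,.018)-o,P(.055,-.033,.018)-o,1,[cam])]+L
        f=lambda p: TB@flatT([.065,p[0],p[1]],0)
        out["spacer y,yaw"]=edges_fit([-.039,0],f,L,cams,W=2)
    for k,v in out.items(): print(k,np.round(v[:-1]*1e3,1),"deg %.2f"%np.degrees(v[-1]))
run(sys.argv[1],sys.argv[2].split(","))
E
sed -i 's/\[.01,.01,.02\]\[:len(p)\]/[.01,.01,.02][-len(p):]/' vis.py
python3 chk.py 6 slip,half,spacer
```

```text
fit [0.0266 0.0413 0.0106] n 100 med|r| 0.2
   [ 0.0285 -0.075   0.    ] [0.0285 0.075  0.    ] top 25 0.2
   [-0.0285 -0.075   0.025 ] [-0.0285  0.075   0.025 ] top 25 -0.35
   [-0.0285  0.075   0.025 ] [0.0285 0.075  0.025 ] top 25 -0.09
   [-0.0285 -0.075   0.025 ] [ 0.0285 -0.075   0.025 ] top 25 0.12
fit [ 0.0273 -0.0811  0.0139] n 100 med|r| 0.17
   [ 0.0285 -0.035   0.    ] [0.0285 0.035  0.    ] top 25 0.14
   [-0.0285 -0.035   0.025 ] [-0.0285  0.035   0.025 ] top 25 -0.41
   [-0.0285  0.035   0.    ] [0.0285 0.035  0.    ] top 25 -0.13
   [-0.0285 -0.035   0.025 ] [ 0.0285 -0.035   0.025 ] top 25 0.13
fit [-0.0399 -0.0038] n 100 med|r| 0.08
   [-0.06  -0.006  0.018] [-0.01  -0.006  0.018] top 25 -0.05
   [-0.06   0.006  0.018] [-0.01   0.006  0.018] top 25 0.06
   [-0.003 -0.006  0.018] [ 0.065 -0.006  0.018] top 25 -0.02
   [-0.003  0.006  0.018] [0.065 0.006 0.018] top 25 0.05
slip [26.6 41.3] deg 0.61
half [ 27.3 -81.1] deg 0.80
spacer y,yaw [-39.9] deg -0.22
```

```bash
python3 - <<'E'
from h import *
Q=q(frame(-by,-bz))
move_to(list(bp(.0985,-.0394,.11)),Q)
move_l(list(bp(.0985,-.0394,.0117)),speed=.12); hold(.2); st("at")
close(); hold(.1); st("closed")
c=np.array([.0985,-.0394,.0117])
for z in(.0147,.0197,.0277,.0417): 
    c[2]=z; move_l(list(bp(*c)),speed=.03); s=st("lift")
c[2]=.11; move_l(list(bp(*c)),speed=.2)
sx=np.array([np.cos(SP[2]),np.sin(SP[2]),0]);sy=np.array([-sx[1],sx[0],0])
g=np.array([SP[0],SP[1],.0515])-.035*sx
move_to(list(g+[0,0,.09]),q(frame(sy,[0,0,-1]))); st()
import cv2
for n in("scene","top"):
    d=get_image(n); np.savez(f"pics/{n}7.npz",**d); cv2.imwrite(f"pics/{n}7.png",cv2.resize(d["frame"][165:285,230:350],None,fx=5,fy=5,interpolation=cv2.INTER_CUBIC)); cv2.imwrite(f"pics/{n}7f.png",d["frame"])
E
python3 chk.py 7 slip,half
```

```text
at t37.71 tcp [ 0.4439 -0.0079  0.1297] board [ 98.3 -39.5  12.5] F [0.3 0.5 0.1] Fb [ 0.1 -0.6  0.1] gap 0.0882
closed t38.96 tcp [ 0.4433 -0.0078  0.1291] board [ 98.5 -39.1  11.7] F [-1.4 -2.1  1.1] Fb [0.1 2.5 1.2] gap 0.0117
lift t39.21 tcp [ 0.4443 -0.0087  0.1319] board [ 98.5 -39.2  14.8] F [-2.2 -1.2 -0.1] Fb [ 0.7  2.3 -0.4] gap 0.0114
lift t39.52 tcp [ 0.4461 -0.0103  0.1366] board [ 98.5 -39.3  20.1] F [-2.  -2.4  1. ] Fb [0.3 3.1 1. ] gap 0.0118
lift t39.94 tcp [ 0.4489 -0.0128  0.1439] board [ 98.5 -39.4  28.2] F [-2.9 -2.2  1.5] Fb [1.2 3.6 1. ] gap 0.0114
lift t40.56 tcp [ 0.4537 -0.0168  0.1561] board [ 98.5 -39.7  42. ] F [0.3 0.2 0.3] Fb [ 0.  -0.4  0.3] gap 0.0116
 t42.23 tcp [0.4056 0.2487 0.1412] board [ 284.9 -200.4  -69.7] F [ 0.2 -0.5 -0.8] Fb [-0.8  0.2 -0.4] gap 0.0118
fit [0.0263 0.0419 0.0123] n 100 med|r| 0.23
   [ 0.0285 -0.075   0.    ] [0.0285 0.075  0.    ] top 25 0.25
   [-0.0285 -0.075   0.025 ] [-0.0285  0.075   0.025 ] top 25 -0.38
   [-0.0285  0.075   0.025 ] [0.0285 0.075  0.025 ] top 25 -0.12
   [-0.0285 -0.075   0.025 ] [ 0.0285 -0.075   0.025 ] top 25 0.15
fit [ 0.0274 -0.0811  0.0138] n 100 med|r| 0.18
   [ 0.0285 -0.035   0.    ] [0.0285 0.035  0.    ] top 25 0.12
   [-0.0285 -0.035   0.025 ] [-0.0285  0.035   0.025 ] top 25 -0.42
   [-0.0285  0.035   0.    ] [0.0285 0.035  0.    ] top 25 -0.13
   [-0.0285 -0.035   0.025 ] [ 0.0285 -0.035   0.025 ] top 25 0.13
slip [26.3 41.9] deg 0.71
half [ 27.4 -81.1] deg 0.79
```

View pics/scene7.png

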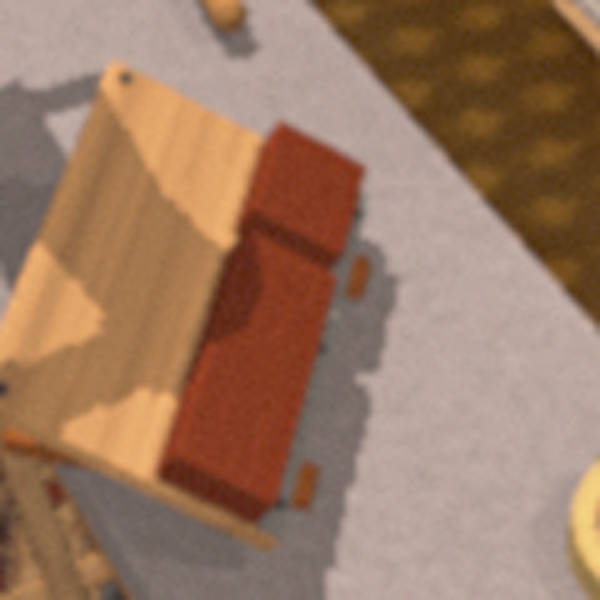

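View pics/top7f.png

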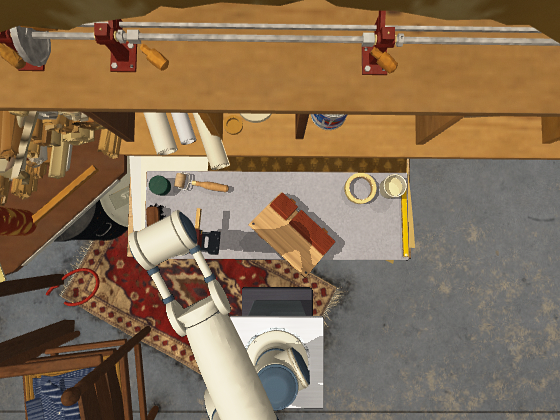

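View pics/scene7f.png

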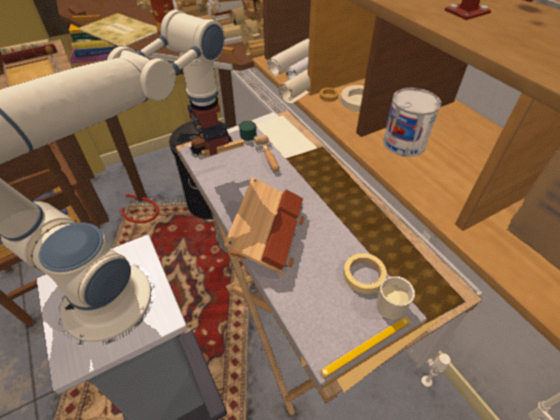

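```bash
python3 - <<'E'
from h import *
sx=np.array([np.cos(SP[2]),np.sin(SP[2]),0])
g=np.array([SP[0],SP[1],.0525])-.035*sx
move_l(list(g),speed=.12); hold(.15); st("down")
for i in range(3):
    s=state()
    if s["ft_force"][2]>2: break
    g[2]-=.0007; move_l(list(g),speed=.02); hold(.1); st("d")
gripper_open(); st("open")
move_l(list(g+[0,0,.12]),speed=.2)
move_to([.174,.574,.231],[0,.1464,.9892,0]); hold(.3); st()
import cv2
for n in("scene","top"):
    d=get_image(n); np.savez(f"pics/{n}8.npz",**d); cv2.imwrite(f"pics/{n}8f.png",d["frame"])
E
python3 chk.py 8 slip,half|tail -2
python3 - <<'E'
import numpy as np,cv2
d=np.load("pics/top8.npz")["frame"];cv2.imwrite("pics/t8c.png",cv2.resize(d[165:285,180:350],None,fx=4.7,fy=4.7,interpolation=cv2.INTER_CUBIC))
E
```

```text
down t43.38 tcp [0.4057 0.2494 0.0529] board [ 245.2 -201.  -148.6] F [ 0.3 -0.9 -1. ] Fb [-1.2  0.5 -0.5] gap 0.0123
d t43.73 tcp [0.4054 0.2494 0.0518] board [ 244.9 -200.7 -149.7] F [ 0.1 -0.4 -0.9] Fb [-0.7  0.2 -0.6] gap 0.0121
d t44.08 tcp [0.4054 0.2493 0.0511] board [ 244.5 -200.7 -150.3] F [-0.1  0.5 -0.5] Fb [ 0.2 -0.3 -0.6] gap 0.0119
d t44.42 tcp [0.4055 0.2494 0.0508] board [ 244.4 -200.8 -150.5] F [-1.2 -1.1  4.6] Fb [2.2 1.6 4. ] gap 0.0113
open t45.66 tcp [0.4054 0.2493 0.0504] board [ 244.2 -200.7 -150.9] F [0.5 0.1 0.3] Fb [-0.1 -0.4  0.4] gap 0.0877
 t48.20 tcp [0.1747 0.5737 0.2311] board [ 673.9 -279.2 -167. ] F [ 0.1  0.5 -0. ] Fb [ 0.2 -0.5 -0.1] gap 0.0878
slip [26.5 41.9] deg 0.86
half [ 27.4 -81.1] deg 0.83
```

View pics/t8c.png

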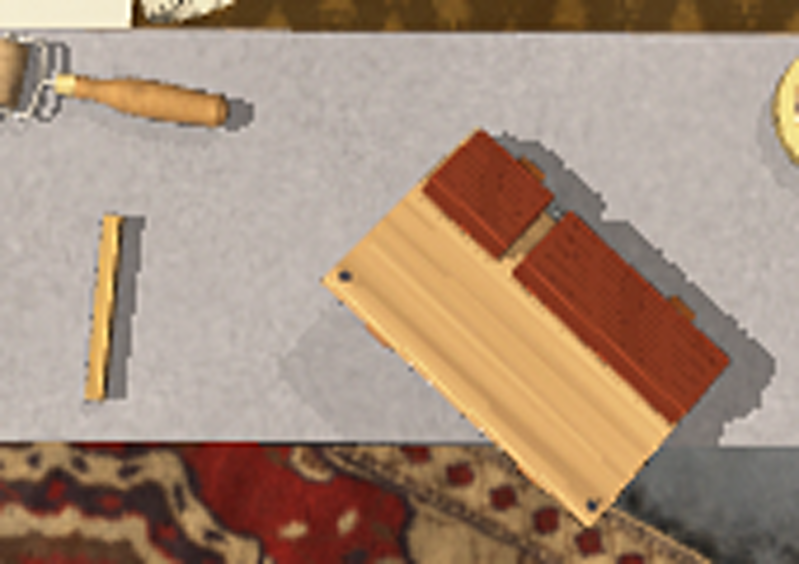

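View pics/scene8f.png

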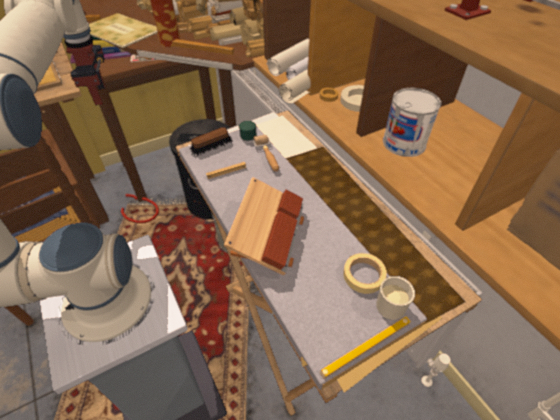

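```bash
sed -i 's/^run(.*/run(sys.argv[1],sys.argv[2].split(","),sys.argv[3])/' chk.py; python3 chk.py 8 slip,half scene|tail -2; python3 chk.py 7 slip,half scene|tail -2
python3 - <<'E'
from fit1 import *
cams={k:load(f"pics/{k}8.npz") for k in("top","scene")}
print(fit_spacer(cams,[.4403,.2466,-.0784],["top","scene"],W=2.5,verbose=False))
E
```

```text
slip [25.6 39.8] deg 0.51
half [ 27.4 -84.4] deg 0.02
slip [25.4 39.7] deg 0.15
half [ 27.4 -78. ] deg -0.78
[ 0.44015302  0.2473675  -0.07459462]
```

```bash
python3 - <<'E'
from vis import *
a,b=load("pics/top6.npz"),load("pics/top8.npz")
TB=boardT([.4766,-.0928,-3.8955])
g=lambda d:cv2.cvtColor(d["frame"],cv2.COLOR_BGR2GRAY).astype(np.float32)
def reg(y0,y1):
    m=np.zeros((420,560),np.uint8);P=[(-.006,y0,.025),(.066,y0,.02),(.066,y1,.02),(-.006,y1,.025)]
    cv2.fillPoly(m,[np.round(proj(np.array(P)@TB[:3,:3].T+TB[:3,3],a)).astype(int)],255)
    W=np.eye(2,3,dtype=np.float32)
    cc,W=cv2.findTransformECC(g(a),g(b),W,cv2.MOTION_TRANSLATION,(3,200,1e-6),m,3)
    o=TB[:3,3];u=[proj(o+TB[:3,:3]@v,a)[0] for v in(np.zeros(3),np.array([.001,0,0]),np.array([0,.001,0]))]
    J=np.c_[u[1]-u[0],u[2]-u[0]]
    print(cc,"px",W[:,2],"board mm (x,y)",np.linalg.solve(J,W[:,2]))
reg(0.0,.125); reg(.06,.125); reg(-.12,-.06)
E
```

```text
Traceback (most recent call last):
cv2.error: OpenCV(4.12.0) /io/opencv/modules/video/src/ecc.cpp:589: error: (-7:Iterations do not converge) The algorithm stopped before its convergence. The correlation is going to be minimized. Images may be uncorrelated or non-overlapped in function 'findTransformECC'
```

```bash
python3 - <<'E'
from vis import *
a,b,c=[load(f"pics/top{i}.npz") for i in(6,8,7)]
TB=boardT([.4766,-.0928,-3.8955])
# joint-end and outer-end edge positions via a-channel profile along board y at mid-slip
for nm,d in(("6",a),("7",c),("8",b)):
    img=chan(d,1)
    def edge(yc,z,xs,w=.006):
        r=[]
        for x in xs:
            ys=np.arange(yc-w,yc+w,.0002); P=np.c_[np.full_like(ys,x),ys,np.full_like(ys,z)]@TB[:3,:3].T+TB[:3,3]
            uv=proj(P,d);p=map_coordinates(img,[uv[:,1],uv[:,0]],order=1);gr=np.abs(np.gradient(p));k=gr.argmax();lo,hi=max(0,k-15),k+16
            r.append((gr[lo:hi]*ys[lo:hi]).sum()/gr[lo:hi].sum())
        return np.round(np.median(r)*1e3,2)
    xs=np.linspace(.012,.045,15)
    print(nm,"slip outer",edge(.117,.025,xs),"slip joint",edge(-.033,.025,xs),"half joint(z0)",edge(-.045,0.0,xs),"half outer",edge(-.115,.025,xs))
E
```

```text
6 slip outer 116.05 slip joint -33.62 half joint(z0) -46.47 half outer -115.5
7 slip outer 116.39 slip joint -32.52 half joint(z0) -46.51 half outer -115.51
8 slip outer 116.4 slip joint -32.52 half joint(z0) -46.4 half outer -115.48
```

```bash
python3 - <<'E'
from h import *
print(job_done()); st()
E
```

```text
the job is handed in; nothing more can be done
None
the job is handed in; nothing more can be done
```

I finished the job and handed it in at about 49 s of the 72 s. The loose slip is on the rail with the joint open, and the spacer is back on the worktop. The hand-in gives no verdict, so the results below are my own checks.

**What I did:**
- **Spacer in:** I stood it on the rail and pushed it until I felt it touch the rail and the half slip. The half-slip contact came within about 0.5 mm of where the pictures put it.
- **Slip laid:** I laid it on the board, then slid it down to the rail and along against the spacer, feeling for contact each time.
- **Spacer out:** I lifted it straight out of the board face. The force stayed under 4 N and pressed toward the half slip, away from the loose slip.
- **Spacer laid down:** It stands on its 12 mm edge close to where it started, with its centre about 49 mm high by the place height.

**Last checks, from the top camera:**
- **Joint:** it measures 12 to 13 mm. Edge to edge gave 11.9 mm from the outer ends and about 13 mm from the whole-outline fit, within the 10 to 14 mm allowed.
- **Squareness:** the slip is square to the half slip within about 0.2°. It shifted roughly 0.35 to 0.6 mm as the spacer came out.
- **Along the slope:** the slip reads about 1 mm lower down the slope than the half slip. That is inside the 3 mm limit and near the camera's accuracy, and I had felt it touch the rail.

**One check disagreed:** the same slip and half-slip fit in the scene camera was inconsistent between pictures, by up to 6 mm for the fixed half slip. I think the side faces visible in the joint confused it, so I relied on the top camera and the contact readings.

By eye, the tape, pot, brush and rule are where they started.

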